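Hold the telephone-arm hinge ready for its pin

ROBOT

A 6-joint arm with a two-finger parallel gripper is mounted at the origin on the work surface. World frame = base frame: x ahead of the robot, y to its left, z up, the work surface at z = 0. Lengths are in mm, angles in rad, forces in N, time in s.
With the tool pointing down it reaches from about 250 to 725 mm from the base axis. Payload 9.7 kg.
Tool frame: the origin (TCP) lies between the finger pads; the fingertips stand arm.tip_extent ahead of it and the grasp point (between the pads) lies 5 mm behind it (arm.tip_extent is the distance from the TCP to the fingertips, in mm); y points along the fingers, z is the direction in which the jaws open and shut, and the axes are right-handed (so a half turn about y gives the same grasp; the last joint's range is limited). The gripper opens to 85 mm and grips with 20 to 120 N. Pads are 22 mm wide; open, the fingers measure 114 mm over their backs; the gripper's body (76 mm by 85 mm) begins 54 mm behind the grasp point. The pads swing forward as they close: fully open they stand 13 mm farther back than shut.
Start: joints at [1.267, 0.087, 0.176, 1.66, 0, 1.571], TCP at [164.529, 524.812, 245.284] pointing down, gripper open.
Joint ranges: [-3.13, 3.13], [-0.85, 1.81], [-1.15, 1.24], [-2.2, 2.28], [-1.44, 1.52], [-3.14, 3.14]. Speed limits (rad/s): [2.22, 2.22, 2.57, 3.14, 3.14, 3.14].

INTERFACE

Orientations are given as a rotation vector (axis times angle).
In Python, from bench import arm, cams, workorder gives the robot as it stands.
- The arm moves only by the tool step_arm, never from a script. Its argument "rows" is text: rows parted by semicolons, each of 5 numbers parted by spaces: the gripper's target within -1 to 1 (fully open at 1, half-way at 0, shut at -1), then the shift along the tool's x, y, z in m, then the turn about the tool's y in rad. In form: claw tx ty tz roll; .... A call has 1 to 5 rows; each row shifts and turns the pose as measured when the row begins, along the tool's axes as they then stand; what a row does not reach is not made up. A row lasts 1/12 s, in which the tool goes at most 41.7 mm and 7.16 degrees, less where a joint would pass 70% of its speed; a pose out of reach is approached as far as the arm can. A call with a gripper value outside its range is refused whole. The fingers move at their own pace and stop on an object; "force" is the grip in N (left out, the last holds). Time passes only in rows, so rows that do not move let the fingers close. It gives the time, the measured TCP pose, the force and the opening at its end, in the units of the state.
- arm.observe(): the state, without advancing time (a new reading comes with each control period).
- cams.snapshot(name): name is "scene" or "top" or "wrist"; returns the picture (420x560x3 uint8, red, green, blue); there is no depth.
- cams.calibration(name): a dict with "vertical_fov" (degrees; the focal length in pixels is half the picture's height over the tangent of half this angle, whatever the lens; pixels are square), "cx", "cy" (the principal point, pixels), "distortion" ([k1, k2, p1, p2, k3] as OpenCV has them; the pictures are not rectified), "rvec" (rotation vector, rad) and "tvec" (3), from world to camera coordinates, as OpenCV has them. Camera axes: x right, y down, z forward; pixel columns grow to the right and rows downward; lengths in mm; the calibration is good to about 2 mm. A picture is of the moment at which its call begins: read the wrist's pose just before it. calibration takes no time and is no camera call; for the wrist camera it gives the pose at the moment of the call.
- workorder.sign_off(): hands the job in, once; it reports no verdict.
The state is a dict: "t": time; "q": joint angles; "joint_vel": joint speeds; "tau": joint torques, N m; "ee_pos": TCP position; "eef_rot": TCP orientation; "wrist_force": force on the tool from outside, world axes, zero at the start; "ft_torque": the same for the moment, N m; "gripper_width": opening from 0.0 (shut) to 1.0 (fully open).
Only numpy, scipy, OpenCV 4.12 (cv2) and the standard library are available. Lean on these libraries where they do the work, as an engineer would, in place of code of your own. Each camera call takes 0.05 s, during which the arm holds its last target.

TASK

The telephone arm's desk stand is to get its loose hinge leaf back: first pull the hinge pin up out of the stand's two knuckles, put it in the open drawer so that it lies wholly inside, and let go of it. Then pick up the loose leaf, bring its knuckle into the gap between the stand's two knuckles so that the three holes line up for the pin, and finish while still holding it there, steady, level and hanging free in the gripper, without leaning on the stand. Leave the stamp, the mug and the stapler where they are.

Things in the scene. Friction and masses are not known exactly. Their poses are not given: they have to be found in the camera images.
- stand_gap (a point): Point on the vertical hinge axis of the fixed desk stand, mid-gap between its two steel knuckles, 73 mm above the desk. z up along the axis; the post is on the +x side, the -x side is open. Knuckles: 28 mm outer diameter, 14 mm vertical hole, 10 mm high each; lower one 44 to 54 mm above the desk, upper one 92 to 102 mm, so the gap is 38 mm high.
- pin_knob (a point): Grip point of the loose steel hinge pin, on its axis in the round knob (16 mm diameter, 31 mm high), 8 mm below the knob's top and 80 mm from the pin's tip; z runs from tip to knob. At the start the pin is upright in the stand, knob resting on the upper knuckle, this point about 125 mm above the desk; it lifts straight up with 5 mm of play.
- pin_tip (a point): The tapered lower end of the hinge pin, on its axis.
- pin: The hinge pin, 40 to 65 g, 88 mm long in all: shank 9 mm thick, 57 mm long, tapered at the lower end, then the knob. Origin at the tapered end. It cannot stand by itself: released upright, it topples and lies down.
- leaf_grip (a point): Gripping place of the loose steel hinge leaf: middle of its upright plate, which is 10 mm thick (along y) and 30 mm high; this point is 15 mm above the lower edge. x runs along the plate to the knuckle, whose axis is 60 mm away; z up. The leaf starts standing on the desk on its long edge, knuckle hole vertical.
- leaf_bore (a point): Centre of the loose leaf's knuckle: a tube of 28 mm outer diameter, 14 mm hole, 30 mm high, axis along z; this point is on the axis at half height, 60 mm along the leaf's x from leaf_grip.
- leaf: The loose leaf, 0.15 to 0.27 kg; origin on its lower edge, 15 mm straight below leaf_grip, same axes. Its plate reaches from x = -35 mm to the knuckle; a cross flange 46 mm wide, 30 mm high and 6 mm thick ends it at x = -41 mm. Centre of mass about 15 mm from the origin towards the knuckle.
- stand: The telephone arm's stand, fixed to the desk: grey foot, white post, steel hinge leaf. Origin on the hinge axis at desk level, axes as stand_gap. Post 44 mm wide, 104 mm high, its front (with the thin leaf plate) 22 mm from the axis; webs 22 mm wide join knuckles and post. Foot 90 mm wide, 12 mm thick, 7 to 83 mm on the +x side of the axis.
- drawer_spot (a point): Point on the floor of the open drawer, about mid-way in its uncovered part, 22 mm above the desk. x points into the unit, y across. Inside 198 mm wide (y -99 to 99 mm); side walls 41 mm above the floor. The front wall is 93 mm away on the -x side, its upper edge 51 mm above the floor; the unit's face is 79 to 104 mm away on the +x side.
- unit_drawer0 (a joint): How far the drawer of the grey steel desktop unit (300 mm deep, 240 mm wide, 85 mm high) is open, in m: 0 shut, about 0.21 fully open, 0.18 to 0.205 at the start. It slides if pushed with 1 N or more.
- stamp: Bystander: black rubber-stamp with a round knob, 42 mm in diameter and 82 mm high, standing; origin at the centre of its underside.
- mug: Bystander: white mug, 76 mm in diameter, 88 mm high; origin at the centre of its underside, handle on its +y side.
- stapler: Bystander: grey stapler 130 x 36 x 46 mm, long along its x; origin at the centre of its underside.

How it is judged:
By the outcome, as a careful person would: the job done as asked, in the order asked, and still so for the second after the job is handed in, while the arm keeps its last pose, push and grip.
It also fails if it takes over 72 s, if anything falls off the work surface, if the arm or the gripper's body presses on something with over 40 N, if the wrist force passes 120 N, or if a joint passes its speed limit or range.

## Working session

There is one attempt and no reset: what is moved stays moved. The work goes in short steps, Python scripts to look and compute and a tool call to move; the robot and the scene stay as the last step left them, time stands still between calls to the robot, and variables do not carry over. Pictures are saved under pics/ and viewed, and the job is handed in when it is done.

Besides the shell and the picture viewer there is one more tool, called after "Call:" as name(argument=value, ...) on one line, values as JSON. step_arm: Moves the arm, as the interface text tells. Its arguments: {"type":"object","properties":{"rows":{"type":"string"},"force":{"type":"number"}},"required":["rows"]}

```bash
ls; mkdir -p pics
python3 - <<'E'
from bench import arm,cams,workorder
import cv2
print(arm.observe()); print(arm.tip_extent)
for n in("scene","top","wrist"):
    print(n,cams.calibration(n))
    cv2.imwrite(f"pics/a_{n}.png",cams.snapshot(n)[:,:,::-1])
E
```

```text
pics
{'t': 0.0, 'q': array([ 1.26701296e+00,  8.74499615e-02,  1.75115626e-01,  1.65978690e+00,
       -1.31339850e-05,  1.57078577e+00]), 'joint_vel': array([ 0.00209056, -0.00033556, -0.00051682, -0.00106711,  0.00169173,
       -0.00037033]), 'tau': array([ 4.67057434e-04, -5.20391679e+01,  4.64804184e+01,  1.62232993e-02,
        4.77089941e-05,  9.84332274e-06]), 'ee_pos': array([164.46275786, 524.61275866, 244.579115  ]), 'eef_rot': array([-1.55892916,  0.23860744, -0.23831194]), 'wrist_force': array([-0.18805626, -0.12750563,  0.20999981]), 'ft_torque': array([ 0.00103094, -0.06452799, -0.03012194]), 'gripper_width': 1.0015027670858643}
14.0
scene {'vertical_fov': 53.56087618632132, 'cx': 272.33191752452666, 'cy': 216.81279502829867, 'distortion': array([0.01677853, 0.        , 0.        , 0.        , 0.        ]), 'rvec': array([ 2.28155467,  1.16719955, -0.3530302 ]), 'tvec': array([-304.98536734, -328.78003782, 1228.79361296])}
top {'vertical_fov': 45.0825440492132, 'cx': 265.56287780916523, 'cy': 201.52434908162473, 'distortion': array([-0.17374255,  0.        ,  0.        ,  0.        ,  0.        ]), 'rvec': array([ 2.15540771, -2.10435208,  0.18721777]), 'tvec': array([ -25.69289355,  559.8384071 , 1203.72251006])}
wrist {'vertical_fov': 68.65815611275968, 'cx': 279.2071799599394, 'cy': 205.9508747198766, 'distortion': array([-0.06352128,  0.        ,  0.        ,  0.        ,  0.        ]), 'rvec': array([-2.34571589, -1.72505526, -0.23513476]), 'tvec': array([-548.97343462,  -36.12573585,  378.66585062])}
```

View pics/a_scene.png

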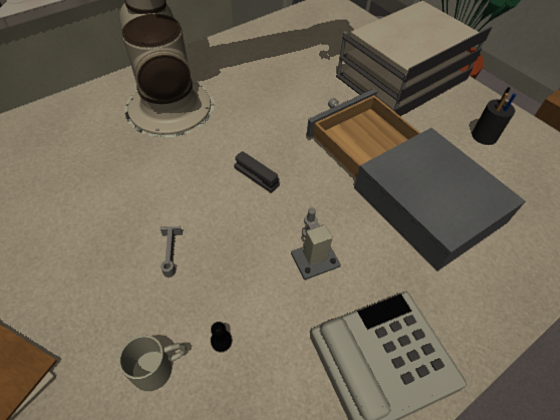

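View pics/a_top.png

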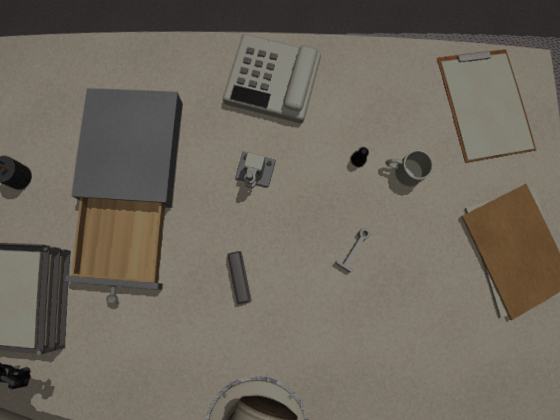

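View pics/a_wrist.png

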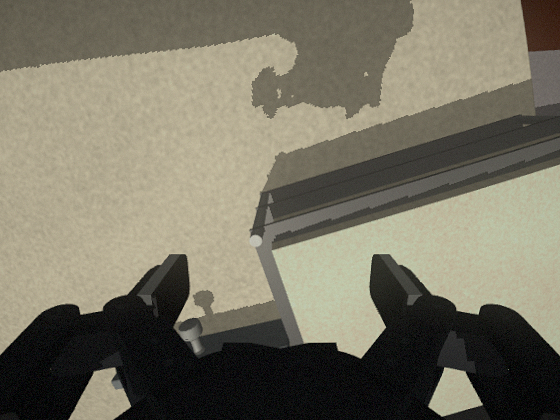

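The scene view shows the stand at (317,245), leaf at (170,250), and drawer at (360,130). The top view shows the stand at (254,170), leaf at (352,250), and drawer at (120,240). I'll enlarge these areas next.

```bash
cat > h.py <<'E'
import numpy as np, cv2
from scipy.spatial.transform import Rotation as R
def K(c,h=420):
    f=h/2/np.tan(np.radians(c["vertical_fov"])/2)
    return np.array([[f,0,c["cx"]],[0,f,c["cy"]],[0,0,1.]])
def proj(c,P):
    return cv2.projectPoints(np.atleast_2d(np.array(P,float)),c["rvec"],c["tvec"],K(c),c["distortion"])[0][:,0]
def ray(c,uv):
    u=cv2.undistortPoints(np.array([[uv]],float),K(c),c["distortion"])[0,0]
    Rm=cv2.Rodrigues(c["rvec"])[0]; o=-Rm.T@c["tvec"]; d=Rm.T@np.array([u[0],u[1],1]); return o,d/np.linalg.norm(d)
def onz(c,uv,z):
    o,d=ray(c,uv); return o+d*(z-o[2])/d[2]
def tri(cs,uvs):
    A=np.zeros((3,3));b=np.zeros(3);rs=[ray(c,u) for c,u in zip(cs,uvs)]
    for o,d in rs:
        M=np.eye(3)-np.outer(d,d);A+=M;b+=M@o
    p=np.linalg.solve(A,b); return p,[np.linalg.norm(np.cross(p-o,d)) for o,d in rs]
def crop(img,x0,y0,w,h,s,fn):
    cv2.imwrite(fn,cv2.resize(img[y0:y0+h,x0:x0+w],None,fx=s,fy=s,interpolation=cv2.INTER_CUBIC))
E
python3 - <<'E'
from h import *
t=cv2.imread("pics/a_top.png");s=cv2.imread("pics/a_scene.png")
def c4(img,boxes,fn):
    rows=[cv2.resize(img[y:y+60,x:x+80],(400,300),interpolation=cv2.INTER_CUBIC) for x,y in boxes]
    cv2.imwrite(fn,np.vstack([np.hstack(rows[:2]),np.hstack(rows[2:])]))
c4(t,[(215,140),(310,220),(340,130),(200,245)],"pics/b_top.png")
c4(s,[(280,200),(130,215),(170,310),(220,140)],"pics/b_scene.png")
E
```

```text
(no output)
```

View pics/b_top.png

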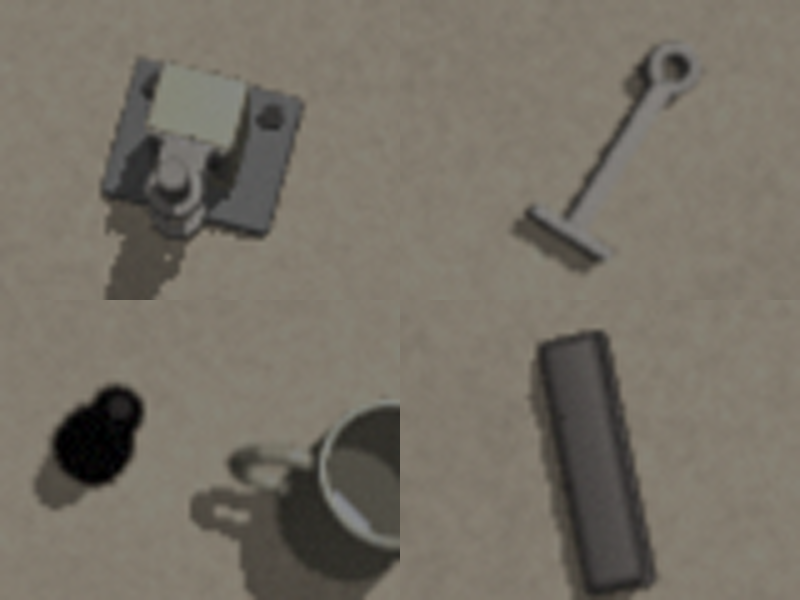

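View pics/b_scene.png

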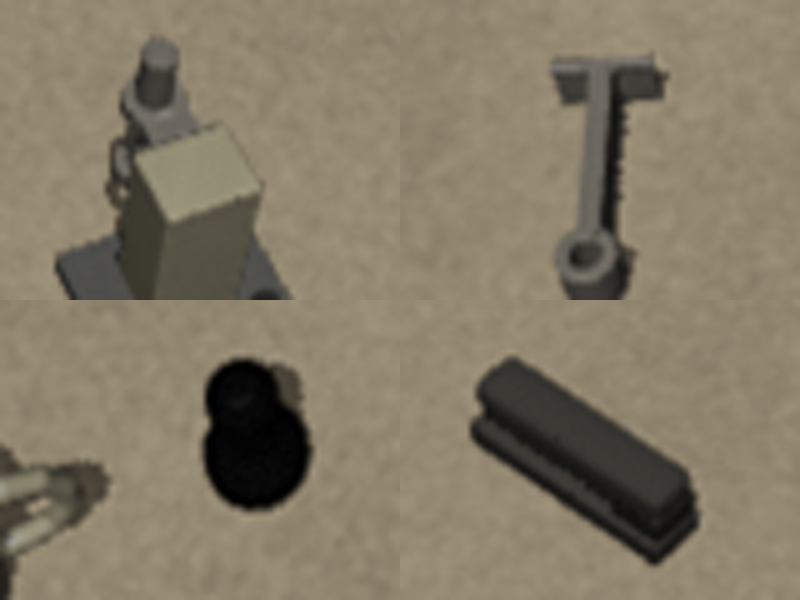

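Run:
```python
from h import *
from bench import cams
T=cams.calibration("top");S=cams.calibration("scene")
tp=lambda x,y,X,Y:((x+.5)/5-.5+X,(y+.5)/5-.5+Y)
def both(n,a,b,z):
    p,e=tri([T,S],[a,b]); print(n,"tri",p.round(1),np.round(e,1),"top@z",onz(T,a,z).round(1),"scene@z",onz(S,b,z).round(1))
both("knobtop",tp(175,172,215,140),tp(160,48,280,200),133)
both("leafbore",tp(270,66,310,220),tp(185,255,130,215),30)
both("flange",tp(167,233,310,220),tp(203,65,130,215),30)
for c in[(165,65),(247,78),(240,142),(148,130)]: print("post",onz(T,tp(*c,215,140),104).round(1))
for c in[(220,125),(262,187),(170,220),(130,152)]: print("postS",onz(S,tp(*c,280,200),104).round(1))
for c in[(140,58),(305,98),(268,238),(103,193)]: print("foot",onz(T,tp(*c,215,140),12).round(1))
for n,a,z in[("stamp",(355,163),0),("stampknob",(362,151),82),("mug",(416,168),44),("stap",(239,277),23)]: print(n,onz(T,a,z).round(1))
t=cv2.imread("pics/a_top.png");s=cv2.imread("pics/a_scene.png")
crop(t,50,180,140,130,4.5,"pics/c_top.png");crop(s,300,80,140,110,5,"pics/c_scene.png")
```

```text
knobtop tri [609.9  27.5 136.1] [1.5 1.5] top@z [609.7  26.3 133. ] scene@z [609.   30.5 133. ]
leafbore tri [ 490.4 -260.1   27.6] [0.2 0.2] top@z [ 490.  -259.8   30. ] scene@z [ 491.9 -260.1   30. ]
flange tri [ 406.2 -207.8   25.6] [0.8 0.8] top@z [ 405.7 -207.9   30. ] scene@z [ 409.7 -207.8   30. ]
post [669.3  33.8 104. ]
post [663.8  -5.9 104. ]
post [632.   -3.3 104. ]
post [636.8  40.9 104. ]
postS [639.3  41.3 104. ]
postS [672.6  35.5 104. ]
postS [663.  -5. 104.]
postS [628.    2.5 104. ]
foot [698.3  50.7  12. ]
foot [678.9 -35.6  12. ]
foot [604.3 -18.1  12. ]
foot [625.9  67.4  12. ]
stamp [ 677.5 -244.8    0. ]
stampknob [ 687.2 -248.    82. ]
mug [ 657.7 -395.4   44. ]
stap [373.8  49.   23. ]
```

View pics/c_top.png

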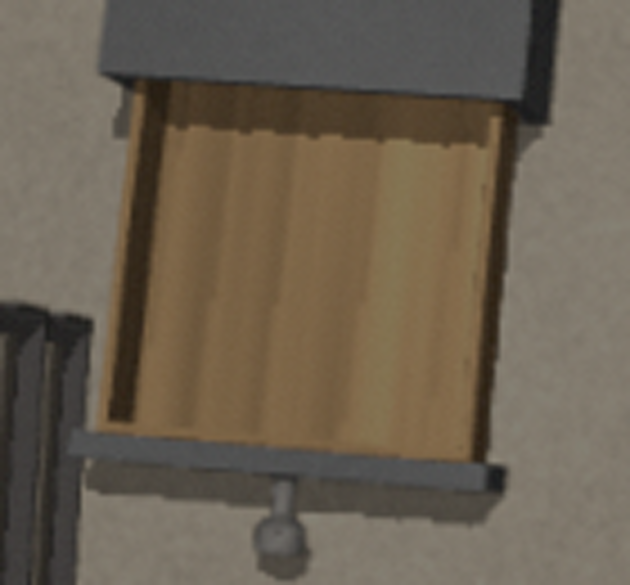

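View pics/c_scene.png

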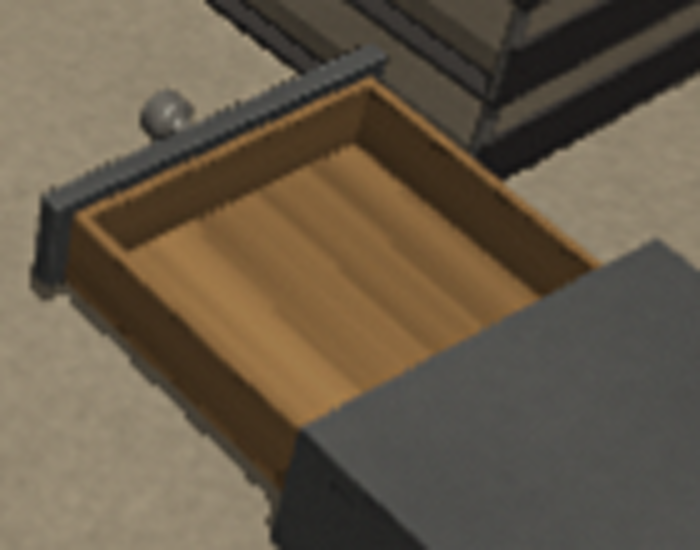

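```bash
cat >> h.py <<'E'
def plan(p,yaw=None,ob=None):
    """world target p (mm), yaw = wanted direction of tool z (jaw) in world (rad, mod pi)"""
    from bench import arm
    ob=ob or arm.observe(); Rm=R.from_rotvec(ob["eef_rot"]).as_matrix()
    d=Rm.T@(np.array(p,float)-ob["ee_pos"]); z=Rm[:,2]; cur=np.arctan2(z[1],z[0])
    print("t %.2f pos"%ob["t"],ob["ee_pos"].round(1),"jawyaw %.3f"%cur,"x",Rm[:,0].round(3),"y",Rm[:,1].round(3),"F",ob["wrist_force"].round(2),"w %.3f"%ob["gripper_width"])
    print("tool shift mm",d.round(1),end=" ")
    if yaw is not None:
        # roll about tool y (down): +roll about down => yaw decreases
        dy=(yaw-cur+np.pi/2)%np.pi-np.pi/2; print("roll %.3f"%(-dy*np.sign(-Rm[2,1])))
    else: print()
E
python3 - <<'E'
from h import *
from bench import cams,arm
plan((605,30,245),1.345)
ob=arm.observe();c=cams.calibration("wrist");Rm=R.from_rotvec(ob["eef_rot"]).as_matrix()
C=cv2.Rodrigues(c["rvec"])[0]; o=-C.T@c["tvec"]; print("cam in tool",Rm.T@(o-ob["ee_pos"]),"\n",Rm.T@C.T, ob["q"])
T=cams.calibration("top");S=cams.calibration("scene")
t=lambda x,y:((x+.5)/4.5-.5+50,(y+.5)/4.5-.5+180)
s=lambda x,y:((x+.5)/5-.5+300,(y+.5)/5-.5+80)
for n,a,z in[("top wall L front",(100,430),63),("floorL front",(118,420),22),("top R front",(475,462),63),("R back",(505,110),63),("L back",(142,85),63),("front plate outer L",(70,455),73),("outer R",(500,490),73),("fp inner L",(75,432),73),("fp inner R",(505,465),73),("face L",(100,72),85),("face R",(525,98),85)]: print(n,onz(T,t(*a),z).round(1))
for n,a,z in[("inner rim FR",(80,213),63),("inner FL",(372,82),63),("floor FR",(130,250),22),("floor FL",(355,145),22),("face R",(300,432),85),("face L",(655,240),85)]: print("S",n,onz(S,s(*a),z).round(1))
E
```

```text
t 0.15 pos [164.5 524.7 244.7] jawyaw 1.267 x [ 0.954 -0.299  0.   ] y [-0.    -0.001 -1.   ] F [0.26 0.34 0.56] w 1.002
tool shift mm [ 5.683e+02  1.000e-01 -3.402e+02] roll -0.078
cam in tool [ -67.79801883 -128.99318749   -0.55069633] 
 [[-1.01726605e-03  9.63014127e-01  2.69448986e-01]
 [ 1.62354668e-04 -2.69448962e-01  9.63014657e-01]
 [ 9.99999469e-01  1.02338841e-03  1.17751442e-04]] [ 1.26699076e+00  8.73673865e-02  1.75329271e-01  1.65980381e+00
 -2.57700426e-06  1.57080277e+00]
top wall L front [362.5 459.6  63. ]
floorL front [369.3 465.2  22. ]
top R front [353.8 249.   63. ]
R back [545.3 243.   63. ]
L back [554.4 450.5  63. ]
front plate outer L [348. 472.  73.]
outer R [339.4 232.7  73. ]
fp inner L [360.6 470.   73. ]
fp inner R [352.7 230.6  73. ]
face L [557.2 467.1  85. ]
face R [548.5 227.8  85. ]
S inner rim FR [356.5 258.4  63. ]
S inner FL [368.2 460.7  63. ]
S floor FR [362.4 294.5  22. ]
S floor FL [370.8 456.9  22. ]
S face R [551.5 229.6  85. ]
S face L [559.6 468.2  85. ]
```

Call:
step_arm(rows="1 0.035 0 -0.021 0; 1 0.035 0 -0.021 0; 1 0.035 0 -0.021 0; 1 0.035 0 -0.021 0; 1 0.035 0 -0.021 0")

```text
t: 0.57
ee_pos: [299.3, 372.0, 241.1]
eef_rot: [-1.563, 0.231, -0.227]
wrist_force: [1.1, 0.7, -0.2]
gripper_width: 1.002
```

Call:
step_arm(rows="1 0.035 0 -0.021 0; 1 0.035 0 -0.021 0; 1 0.035 0 -0.021 0; 1 0.035 0 -0.021 0; 1 0.035 0 -0.021 0")

```text
t: 0.98
ee_pos: [437.8, 215.7, 240.9]
eef_rot: [-1.563, 0.23, -0.226]
wrist_force: [0.7, 1.3, -0.1]
gripper_width: 0.997
```

Call:
step_arm(rows="1 0.035 0 -0.021 0; 1 0.035 0 -0.021 0; 1 0.035 0 -0.021 0; 1 0.035 0 -0.021 0; 1 0.035 0 -0.021 0")

```text
t: 1.4
ee_pos: [576.0, 59.8, 240.5]
eef_rot: [-1.563, 0.231, -0.227]
wrist_force: [0.7, 1.0, 0.2]
gripper_width: 0.997
```

```bash
python3 -c "
from h import *
plan((610,28,245),1.345)"
```

```text
t 1.40 pos [576.   59.8 240.5] jawyaw 1.280 x [ 0.958 -0.287 -0.002] y [-0.003 -0.004 -1.   ] F [0.74 0.98 0.22] w 0.997
tool shift mm [ 41.6  -4.5 -20.7] roll -0.065
```

Call:
step_arm(rows="1 0.033 -0.004 -0.016 -0.065; 1 0.007 0 -0.004 0; 1 0 0 0 0; 1 0 0 0 0")

```text
t: 1.73
ee_pos: [613.5, 20.8, 240.5]
eef_rot: [-1.569, 0.188, -0.177]
wrist_force: [0.5, 0.4, -0.5]
gripper_width: 0.997
```

```bash
cat > w.py <<'E'
import sys
from h import *
from bench import cams,arm
import pickle
def wsnap(n):
    c=cams.calibration("wrist"); im=cams.snapshot("wrist")[:,:,::-1].copy(); cv2.imwrite(f"pics/{n}.png",im); pickle.dump(c,open(f"pics/{n}.pkl","wb")); return c,im
E
python3 - <<'E'
from w import *
plan((610,28,245),1.345); wsnap("d1")
E
```

```text
t 1.73 pos [613.5  20.8 240.5] jawyaw 1.339 x [ 0.973 -0.23  -0.006] y [-0.008 -0.005 -1.   ] F [ 0.51  0.37 -0.54] w 0.997
tool shift mm [-5.1 -4.5  6.2] roll -0.006
```

View pics/d1.png

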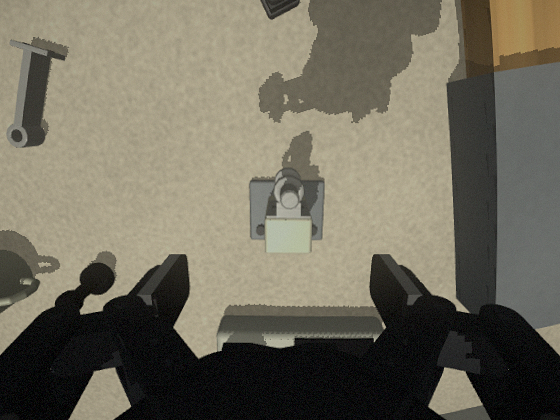

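Run:
```python
from w import *
im=cv2.imread("pics/d1.png"); crop(im,240,160,100,100,6,"pics/d1c.png")
```

```text
(no output)
```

View pics/d1c.png

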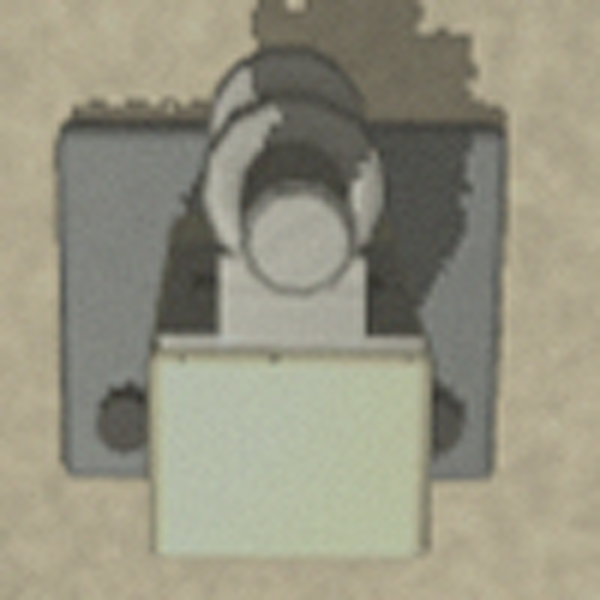

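Run:
```python
from w import *
c=pickle.load(open("pics/d1.pkl","rb"))
q=lambda x,y:((x+.5)/6-.5+240,(y+.5)/6-.5+160)
for n,a,z in[("knob",(298,240),133),("upper",(294,187),102),("lower",(289,124),54)]+[("post",x,104) for x in((155,352),(430,350),(427,553),(157,555))]+[("foot",x,12) for x in((62,125),(505,125),(493,477),(65,475))]: print(n,onz(c,q(*a),z).round(1))
```

```text
knob [607.7  29.1 133. ]
upper [607.4  29.3 102. ]
lower [606.8  29.7  54. ]
post [627.    3.3 104. ]
post [636.2  43.8 104. ]
post [668.6  36.7 104. ]
post [659.4  -4.4 104. ]
foot [604.6 -14.8  12. ]
foot [624.5  70.2  12. ]
foot [696.6  53.6  12. ]
foot [676.  -32.8  12. ]
```

```bash
python3 -c "
from h import *
plan((607.5,29.3,121),1.341)"
```

```text
t 1.78 pos [613.2  21.2 240.5] jawyaw 1.339 x [ 0.973 -0.229 -0.006] y [-0.008 -0.005 -1.   ] F [-0.37 -0.69 -0.7 ] w 0.999
tool shift mm [ -6.6 119.5   7.4] roll -0.002
```

Call:
step_arm(rows="1 -0.007 0 0.0075 0; 1 0 0.035 0 0; 1 0 0.035 0 0; 1 0 0.01 0 0; 1 0 0 0 0")

```text
t: 2.2
ee_pos: [603.2, 38.1, 162.0]
eef_rot: [-1.567, 0.179, -0.176]
wrist_force: [-0.6, 0.1, 0.5]
gripper_width: 1.0
```

```bash
python3 -c "
from h import *
plan((607.5,29.3,121),1.341)"
```

```text
t 2.20 pos [603.2  38.1 162. ] jawyaw 1.345 x [ 0.975 -0.224 -0.002] y [-0.003 -0.003 -1.   ] F [-0.61  0.11  0.46] w 1.000
tool shift mm [ 6.2 41.  -7.4] roll 0.004
```

Call:
step_arm(rows="1 0.006 0 -0.0073 0; 1 0 0 0 0; 1 0 0 0 0")

```text
t: 2.45
ee_pos: [607.1, 31.5, 166.2]
eef_rot: [-1.566, 0.175, -0.175]
wrist_force: [0.6, -0.2, 0.6]
gripper_width: 0.998
```

```bash
python3 -c "
from h import *
plan((607.5,29.3,121),1.341)"
```

```text
t 2.45 pos [607.1  31.5 166.2] jawyaw 1.348 x [ 0.975 -0.221  0.001] y [ 0.    -0.003 -1.   ] F [ 0.64 -0.18  0.6 ] w 0.998
tool shift mm [ 0.9 45.2 -1.9] roll 0.007
```

Call:
step_arm(rows="1 0.001 0.025 -0.001 0.005; 1 0 0.014 -0.001 0; 1 0 0.002 0 0; 1 0 0 0 0")

```text
t: 2.78
ee_pos: [610.5, 28.9, 130.3]
eef_rot: [-1.565, 0.172, -0.187]
wrist_force: [-0.2, -0.4, -0.9]
gripper_width: 1.0
```

Run:
```python
from w import *
plan((607.5,29.3,121),1.341); c,im=wsnap("d2")
```

```text
t 2.78 pos [610.5  28.9 130.3] jawyaw 1.342 x [ 0.974 -0.227  0.009] y [ 0.009 -0.002 -1.   ] F [-0.21 -0.39 -0.89] w 1.000
tool shift mm [-3.1  9.3 -0.3] roll 0.001
```

View pics/d2.png

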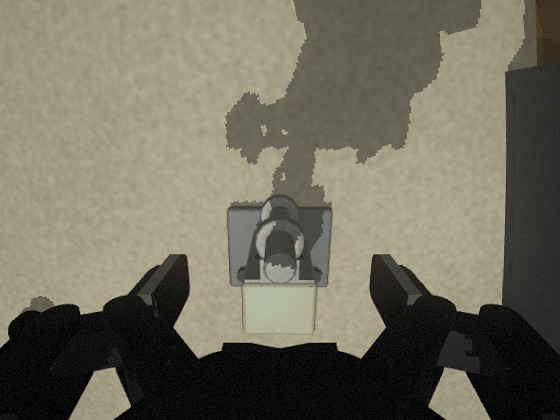

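The knob at (280,270) is centred between the pads (columns 188 and 372), so I'll lower the rest of the way.

Call:
step_arm(rows="1 -0.003 0.009 0 0; 1 0 0 0 0; 1 0 0 0 0")

```text
t: 3.08
ee_pos: [608.3, 29.6, 123.2]
eef_rot: [-1.564, 0.17, -0.189]
wrist_force: [0.5, -0.6, 1.1]
gripper_width: 0.995
```

```bash
python3 -c "
from h import *
plan((607.5,29.3,121),1.341)"
```

```text
t 3.08 pos [608.3  29.6 123.2] jawyaw 1.342 x [ 0.974 -0.227  0.012] y [ 0.012 -0.002 -1.   ] F [ 0.47 -0.65  1.15] w 0.995
tool shift mm [-0.8  2.2 -0.5] roll 0.001
```

Call:
step_arm(rows="-1 -0.001 0.002 0 0; -1 0 0 0 0; -1 0 0 0 0; -1 0 0 0 0; -1 0 0 0 0", force=40)

```text
t: 3.5
ee_pos: [607.6, 30.0, 122.1]
eef_rot: [-1.564, 0.169, -0.19]
wrist_force: [0.5, 0.4, 0.4]
gripper_width: 0.297
```

Call:
step_arm(rows="-1 0 0 0 0; -1 0 0 0 0; -1 0 0 0 0")

```text
t: 3.75
ee_pos: [607.7, 30.0, 122.4]
eef_rot: [-1.564, 0.169, -0.19]
wrist_force: [0.2, -0.0, -1.1]
gripper_width: 0.169
```

```bash
python3 -c "
from h import *
plan((607.5,29.3,121),1.341)"
```

```text
t 3.75 pos [607.7  30.  122.4] jawyaw 1.342 x [ 0.974 -0.227  0.014] y [ 0.014 -0.002 -1.   ] F [ 0.25 -0.   -1.14] w 0.169
tool shift mm [-0.   1.4 -0.8] roll 0.001
```

Call:
step_arm(rows="-1 0 -0.008 0 0; -1 0 -0.012 0 0; -1 0 -0.012 0 0")

```text
t: 4.0
ee_pos: [605.9, 30.0, 153.9]
eef_rot: [-1.564, 0.172, -0.187]
wrist_force: [0.5, -0.5, -0.5]
gripper_width: 0.169
```

Run:
```python
from w import *
plan((607.5,29.3,215),1.341)
cv2.imwrite("pics/e1.png",cams.snapshot("scene")[:,:,::-1]);crop(cv2.imread("pics/e1.png"),250,140,120,140,4,"pics/e1c.png")
```

```text
t 4.00 pos [605.9  30.  153.9] jawyaw 1.342 x [ 0.974 -0.227  0.009] y [ 0.009 -0.002 -1.   ] F [ 0.53 -0.55 -0.52] w 0.169
tool shift mm [  2.3 -61.1  -0.3] roll 0.001
```

View pics/e1c.png

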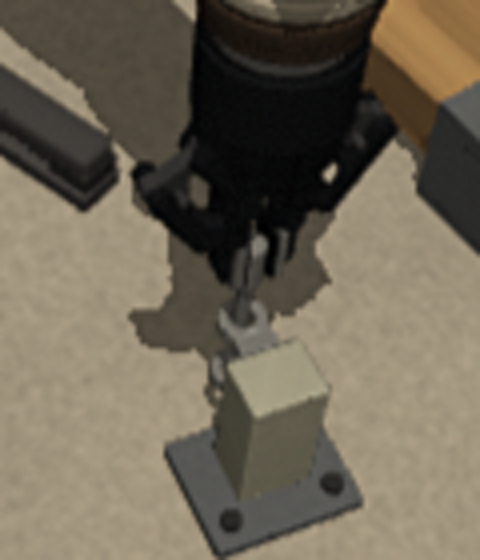

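The pin is rising with the gripper: the shank shows between the knob and the upper knuckle. I'll keep lifting.

Call:
step_arm(rows="-1 0.001 -0.015 0 0; -1 0.001 -0.02 0 0; -1 0 -0.02 0 0; -1 0 -0.02 0 0; -1 0 -0.01 0 0")

```text
t: 4.47
ee_pos: [607.5, 29.7, 248.9]
eef_rot: [-1.564, 0.168, -0.191]
wrist_force: [0.0, -0.3, 0.4]
gripper_width: 0.169
```

Run:
```python
from w import *
plan((452,350,235),-0.036)
cv2.imwrite("pics/e2.png",cams.snapshot("scene")[:,:,::-1]);crop(cv2.imread("pics/e2.png"),250,100,120,140,4,"pics/e2c.png")
```

```text
t 4.47 pos [607.5  29.7 248.9] jawyaw 1.342 x [ 0.974 -0.227  0.015] y [ 0.015 -0.002 -1.   ] F [ 0.02 -0.27  0.42] w 0.169
tool shift mm [-224.2   11.   276.7] roll 1.378
```

View pics/e2c.png

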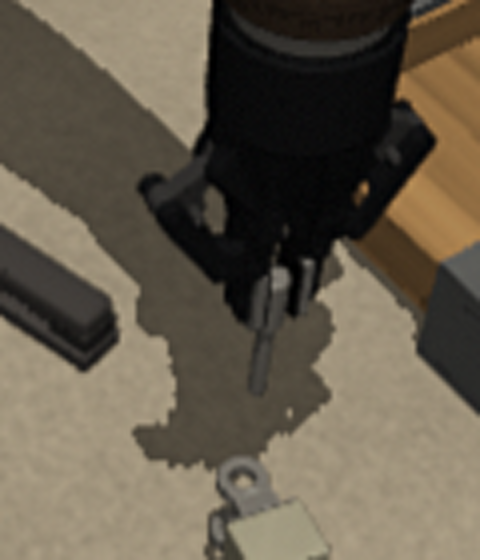

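Call:
step_arm(rows="-1 -0.012 0 0.015 0; -1 -0.024 0 0.03 0; -1 -0.025 0 0.03 0; -1 -0.025 0 0.03 0; -1 -0.025 0 0.03 0")

```text
t: 4.93
ee_pos: [532.1, 185.3, 250.4]
eef_rot: [-1.562, 0.17, -0.207]
wrist_force: [0.8, 0.2, -0.7]
gripper_width: 0.172
```

Call:
step_arm(rows="-1 -0.025 0 0.03 0; -1 -0.025 0 0.03 0; -1 -0.025 0 0.03 0; -1 -0.015 0 0.02 0; -1 -0.005 0 0.008 0")

```text
t: 5.35
ee_pos: [461.0, 332.1, 249.3]
eef_rot: [-1.56, 0.166, -0.205]
wrist_force: [0.9, -0.5, -0.3]
gripper_width: 0.172
```

Run:
```python
from w import *
plan((458,349,235),-0.036); print(arm.observe()["q"])
```

```text
t 5.35 pos [461.  332.1 249.3] jawyaw 1.334 x [ 0.972 -0.235  0.024] y [ 0.025 -0.    -1.   ] F [ 0.92 -0.5  -0.28] w 0.172
tool shift mm [-7.3 14.2 15.6] roll 1.370
[ 0.63138983  0.11241074  0.21107734  1.6493511  -0.01487844  0.86801529]
```

Call:
step_arm(rows="-1 -0.004 0 0.01 0; -1 0 0 0 0.1; -1 0 0 0 0.12; -1 0 0 0 0.12; -1 0 0 0 0.12")

```text
t: 5.77
ee_pos: [459.7, 345.3, 249.0]
eef_rot: [-1.49, 0.534, -0.572]
wrist_force: [0.1, -0.1, -0.3]
gripper_width: 0.171
```

Call:
step_arm(rows="-1 0 0 0 0.12; -1 0 0 0 0.12; -1 0 0 0 0.12; -1 0 0 0 0.12; -1 0 0 0 0.12")

```text
t: 6.18
ee_pos: [463.6, 342.2, 248.9]
eef_rot: [-1.296, 1.012, -1.048]
wrist_force: [-1.2, 0.1, -0.9]
gripper_width: 0.166
```

Run:
```python
from w import *
plan((458,349,160),-0.036); print(arm.observe()["q"])
```

```text
t 6.18 pos [463.6 342.2 248.9] jawyaw 0.238 x [ 0.235 -0.972  0.007] y [ 0.026 -0.001 -1.   ] F [-1.23  0.14 -0.87] w 0.166
tool shift mm [-8.6 88.7 -6.1] roll 0.274
[ 0.6436822   0.13154179  0.23123527  1.65009273 -0.01677283  1.97671007]
```

Call:
step_arm(rows="-1 -0.003 0.01 0 0.11; -1 -0.003 0.02 0 0.1; -1 -0.002 0.02 -0.005 0.04; -1 0 0.02 -0.004 0; -1 0 0 0 0")

```text
t: 6.6
ee_pos: [460.1, 347.3, 177.5]
eef_rot: [-1.167, 1.217, -1.253]
wrist_force: [0.5, -1.4, -0.5]
gripper_width: 0.173
```

Run:
```python
from w import *
plan((458,349,104),-0.036); 
for n in("scene","top"): cv2.imwrite(f"pics/f1_{n}.png",cams.snapshot(n)[:,:,::-1])
a=cv2.imread("pics/f1_scene.png")[60:200,270:430];b=cv2.imread("pics/f1_top.png")[180:320,40:200]
cv2.imwrite("pics/f1.png",np.hstack([cv2.resize(x,None,fx=2.5,fy=2.5,interpolation=2) for x in(a,b)]))
```

```text
t 6.60 pos [460.1 347.3 177.5] jawyaw -0.041 x [-0.041 -0.999 -0.001] y [ 0.03  0.   -1.  ] F [ 0.48 -1.4  -0.49] w 0.173
tool shift mm [-1.5 73.4 -4.4] roll -0.005
```

View pics/f1.png

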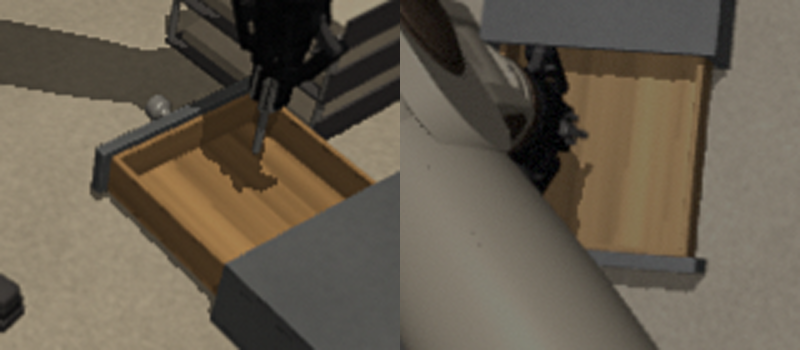

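Call:
step_arm(rows="-1 -0.001 0.02 -0.002 0; -1 0 0.02 -0.001 0; -1 0 0.02 0 0; -1 0 0.005 0 0; -1 0 0 0 0")

```text
t: 7.12
ee_pos: [466.0, 350.4, 124.4]
eef_rot: [-1.149, 1.212, -1.252]
wrist_force: [-0.6, 0.3, 0.0]
gripper_width: 0.172
```

Run:
```python
from w import *
plan((458,349,102),-0.036); wsnap("f2"); cv2.imwrite("pics/f2s.png",cams.snapshot("scene")[:,:,::-1]); crop(cv2.imread("pics/f2s.png"),300,80,140,110,4,"pics/f2c.png")
```

```text
t 7.12 pos [466.  350.4 124.4] jawyaw -0.041 x [-0.041 -0.999 -0.012] y [ 0.044  0.01  -0.999] F [-0.62  0.27  0.03] w 0.172
tool shift mm [ 2.  22.  -8.9] roll -0.005
```

View pics/f2c.png

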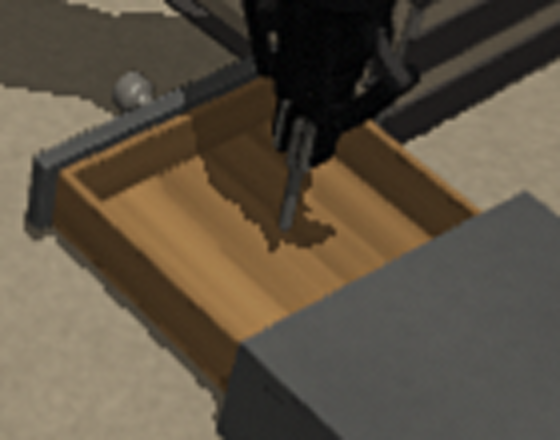

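View pics/f2.png

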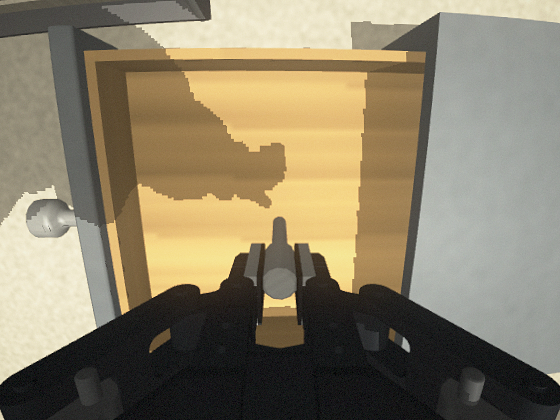

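Call:
step_arm(rows="-1 0.002 0.006 -0.006 0; -1 0 0.006 -0.002 0; -1 0 0.005 0 0; -1 0 0.002 0 0")

```text
t: 7.55
ee_pos: [460.1, 350.3, 109.5]
eef_rot: [-1.141, 1.21, -1.251]
wrist_force: [-0.1, 0.3, -0.3]
gripper_width: 0.17
```

Run:
```python
from w import *
plan((458,349,102),-0.036)
```

```text
t 7.55 pos [460.1 350.3 109.5] jawyaw -0.042 x [-0.041 -0.999 -0.017] y [ 0.05   0.015 -0.999] F [-0.07  0.26 -0.32] w 0.170
tool shift mm [ 1.5  7.4 -2.4] roll -0.006
```

Call:
step_arm(rows="-1 0.001 0.004 -0.004 0; -1 0 0.003 -0.001 0; -1 0 0.001 0 0")

```text
t: 7.8
ee_pos: [454.7, 349.5, 100.4]
eef_rot: [-1.141, 1.209, -1.251]
wrist_force: [0.4, -0.0, -0.7]
gripper_width: 0.173
```

Run:
```python
from w import *
plan((458,349,102),-0.036);cv2.imwrite("pics/f3s.png",cams.snapshot("scene")[:,:,::-1]); crop(cv2.imread("pics/f3s.png"),300,80,140,110,4,"pics/f3c.png")
```

```text
t 7.80 pos [454.7 349.5 100.4] jawyaw -0.041 x [-0.041 -0.999 -0.017] y [ 0.05   0.015 -0.999] F [ 0.39 -0.04 -0.68] w 0.173
tool shift mm [ 0.4 -1.4  3.3] roll -0.005
```

View pics/f3c.png

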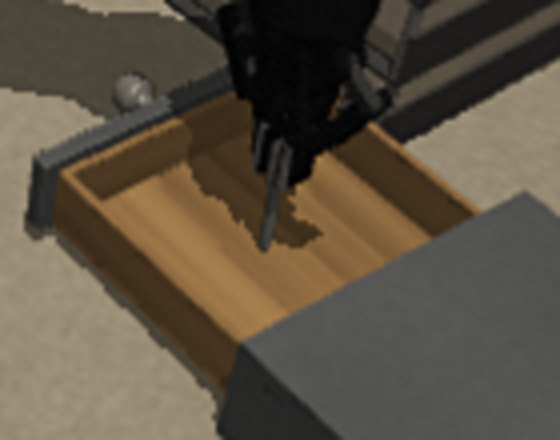

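The tip is about 1 mm above the drawer floor near its middle, at (263,248) in the crop, so I'll release it here.

Call:
step_arm(rows="0.3 0 0 0 0; 0.6 0 0 0 0; 1 0 0 0 0; 1 0 0 0 0; 1 0 0 0 0")

```text
t: 8.27
ee_pos: [455.1, 349.7, 100.8]
eef_rot: [-1.14, 1.209, -1.251]
wrist_force: [0.1, -0.5, 0.3]
gripper_width: 0.867
```

Run:
```python
from w import *
plan((458,349,102),-0.036);wsnap("g1")
```

```text
t 8.27 pos [455.1 349.7 100.8] jawyaw -0.041 x [-0.04  -0.999 -0.017] y [ 0.051  0.015 -0.999] F [ 0.11 -0.5   0.29] w 0.867
tool shift mm [ 0.6 -1.1  3. ] roll -0.005
```

View pics/g1.png

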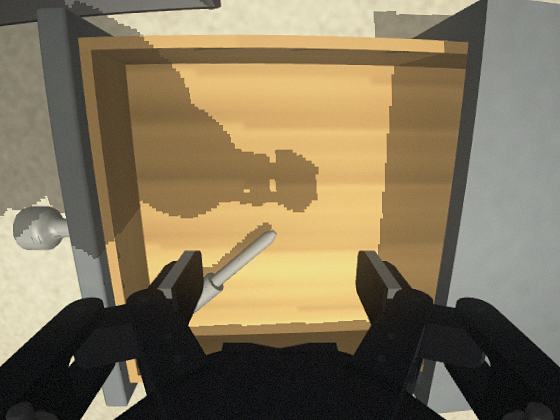

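The pin toppled and lies within the drawer, tip at (272,235). I'll rise now and track the tilt as I go.

Call:
step_arm(rows="1 0 -0.02 0 0; 1 0 -0.02 0 0; 1 0 -0.02 0 0")

```text
t: 8.57
ee_pos: [450.3, 347.3, 157.4]
eef_rot: [-1.149, 1.212, -1.252]
wrist_force: [0.3, -0.1, 0.8]
gripper_width: 1.001
```

Call:
step_arm(rows="1 0 -0.02 0 0; 1 0 -0.02 0 0; 1 0 -0.02 0 0; 1 0 -0.02 0 0")

```text
t: 8.9
ee_pos: [446.3, 346.1, 241.2]
eef_rot: [-1.149, 1.212, -1.252]
wrist_force: [0.2, 0.6, 0.6]
gripper_width: 0.996
```

Run:
```python
from w import *
plan((458,349,102),-0.036);wsnap("g2")
```

```text
t 8.90 pos [446.3 346.1 241.2] jawyaw -0.041 x [-0.041 -0.999 -0.011] y [ 0.044  0.01  -0.999] F [0.15 0.63 0.55] w 0.996
tool shift mm [ -1.8 139.6   5.6] roll -0.005
```

View pics/g2.png

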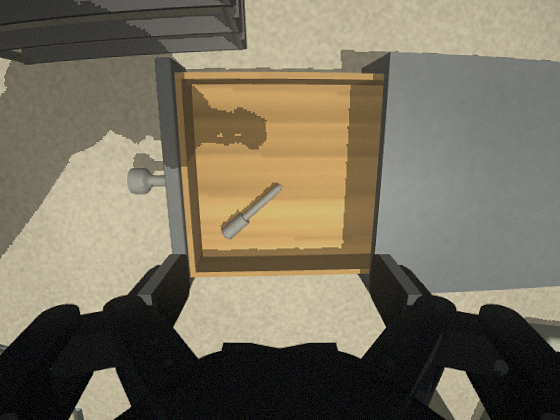

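Call:
step_arm(rows="1 0 -0.012 0 0; 1 0 -0.006 0 0; 1 0 -0.003 0 0; 1 0 -0.001 0 0; 1 0 0 0 0")

```text
t: 9.37
ee_pos: [446.4, 346.8, 270.4]
eef_rot: [-1.14, 1.209, -1.251]
wrist_force: [0.5, 0.4, 0.2]
gripper_width: 1.002
```

Run:
```python
from w import *
plan((439,-228.4,245),1.017)
```

```text
t 9.37 pos [446.4 346.8 270.4] jawyaw -0.042 x [-0.041 -0.999 -0.017] y [ 0.051  0.015 -0.999] F [0.45 0.38 0.2 ] w 1.002
tool shift mm [575.4  16.2  15.3] roll -1.059
```

Call:
step_arm(rows="1 0 0 0 -0.12; 1 0 0 0 -0.12; 1 0 0 0 -0.12; 1 0 0 0 -0.12; 1 0 0 0 -0.12")

```text
t: 9.78
ee_pos: [445.8, 346.2, 265.6]
eef_rot: [-1.396, 0.742, -0.799]
wrist_force: [1.0, -0.5, 0.4]
gripper_width: 1.0
```

Call:
step_arm(rows="1 0 0 0 -0.12; 1 0 0 0 -0.12; 1 0 0 0 -0.12; 1 0 0 0 -0.09; 1 0 0 0 0")

```text
t: 10.2
ee_pos: [445.1, 345.5, 260.0]
eef_rot: [-1.515, 0.375, -0.434]
wrist_force: [-0.0, -0.2, -0.9]
gripper_width: 1.0
```

Run:
```python
from w import *
plan((439,-228.4,245),1.017)
```

```text
t 10.20 pos [445.1 345.5 260. ] jawyaw 1.054 x [ 0.869 -0.494  0.032] y [ 0.04   0.007 -0.999] F [-0.   -0.17 -0.94] w 1.000
tool shift mm [ 278.    10.9 -502.3] roll 0.037
```

Call:
step_arm(rows="1 0.019 0.001 -0.035 0.03; 1 0.019 0.001 -0.035 0; 1 0.019 0.001 -0.035 0; 1 0.019 0.001 -0.035 0; 1 0.019 0.001 -0.035 0")

```text
t: 10.62
ee_pos: [434.1, 146.1, 246.0]
eef_rot: [-1.514, 0.41, -0.458]
wrist_force: [0.4, -0.3, 0.9]
gripper_width: 1.0
```

Call:
step_arm(rows="1 0.019 0.001 -0.035 0; 1 0.019 0.001 -0.035 0; 1 0.019 0.001 -0.035 0; 1 0.019 0.001 -0.035 0; 1 0.019 0.001 -0.035 0")

```text
t: 11.03
ee_pos: [417.6, -61.2, 236.7]
eef_rot: [-1.512, 0.423, -0.469]
wrist_force: [0.9, -0.3, -0.6]
gripper_width: 0.999
```

Run:
```python
from w import *
plan((439,-228.4,245),1.017)
```

```text
t 11.03 pos [417.6 -61.2 236.7] jawyaw 1.000 x [ 0.841 -0.54   0.024] y [ 0.031  0.004 -1.   ] F [ 0.9  -0.28 -0.58] w 0.999
tool shift mm [ 108.5   -8.3 -129. ] roll -0.017
```

Call:
step_arm(rows="1 0.025 -0.002 -0.03 -0.017; 1 0.026 -0.002 -0.031 0; 1 0.026 -0.002 -0.031 0; 1 0.016 0 -0.02 0; 1 0.005 0 -0.006 0")

```text
t: 11.45
ee_pos: [433.3, -224.7, 239.9]
eef_rot: [-1.511, 0.429, -0.473]
wrist_force: [-0.2, -0.5, 0.0]
gripper_width: 1.0
```

Call:
step_arm(rows="1 0 0 0 0; 1 0 0 0 0")

```text
t: 11.62
ee_pos: [432.7, -226.3, 238.3]
eef_rot: [-1.509, 0.438, -0.477]
wrist_force: [-0.2, 0.6, -0.6]
gripper_width: 0.999
```

Run:
```python
from w import *
plan((439,-228.4,245),1.017);c,im=wsnap("i1")
```

```text
t 11.62 pos [ 432.7 -226.3  238.3] jawyaw 0.986 x [ 0.833 -0.552  0.02 ] y [ 0.028  0.005 -1.   ] F [-0.18  0.56 -0.6 ] w 0.999
tool shift mm [ 6.6 -6.5  1.9] roll -0.031
```

View pics/i1.png

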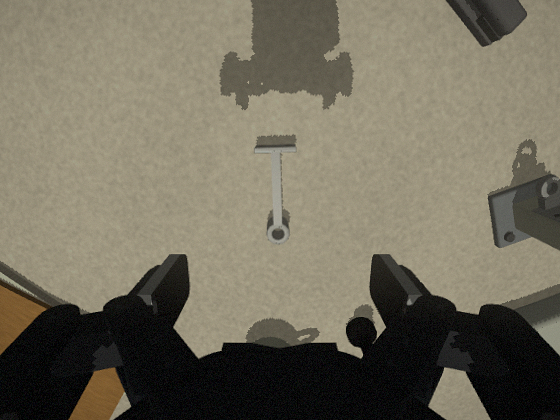

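Run:
```python
from w import *
crop(cv2.imread("pics/i1.png"),225,130,110,120,5,"pics/i1c.png")
```

```text
(no output)
```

View pics/i1c.png

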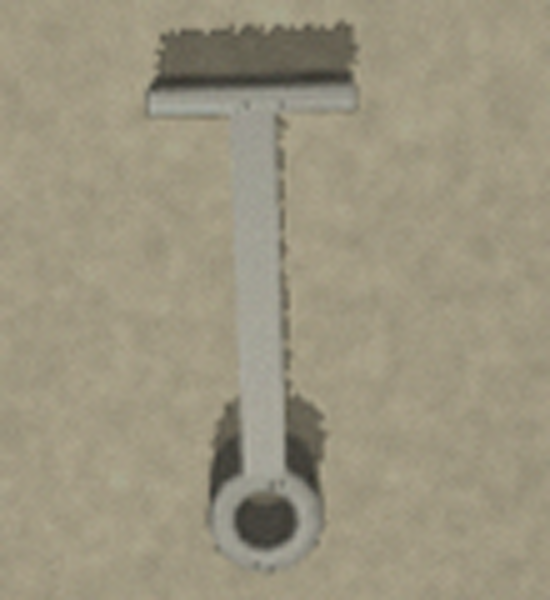

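Run:
```python
from w import *
c=pickle.load(open("pics/i1.pkl","rb"))
q=lambda x,y:((x+.5)/5-.5+225,(y+.5)/5-.5+130)
b=onz(c,q(267,516),30);f=onz(c,q(253,100),30); d=b-f;print(b,f,np.linalg.norm(d),np.arctan2(d[1],d[0]))
g=b-60*d/np.linalg.norm(d); print(g)
yaw=np.arctan2(d[1],d[0])
plan((g[0],g[1],130),yaw+np.pi/2)
```

```text
[ 487.28075143 -259.82669132   30.        ] [ 405.02684925 -208.96641458   30.        ] 96.70818049064357 -0.5537904734975956
[ 436.24852121 -228.27179504   30.        ]
t 11.67 pos [ 432.7 -225.9  238.3] jawyaw 0.987 x [ 0.834 -0.552  0.02 ] y [ 0.027  0.005 -1.   ] F [-0.53  0.62 -0.45] w 1.000
tool shift mm [  2.1 108.4  -2.1] roll -0.030
```

Call:
step_arm(rows="1 0.001 0.01 -0.002 -0.03; 1 0.001 0.02 0 0; 1 0 0.02 0 0; 1 0 0.02 0 0; 1 0 0.02 0 0")

```text
t: 12.08
ee_pos: [438.4, -221.6, 150.5]
eef_rot: [-1.516, 0.402, -0.456]
wrist_force: [-0.1, 0.6, -0.7]
gripper_width: 1.004
```

Call:
step_arm(rows="1 0 0.01 0 0; 1 0 0.005 0 0; 1 0 0.002 0 0; 1 0 0 0 0")

```text
t: 12.42
ee_pos: [438.1, -216.1, 129.9]
eef_rot: [-1.515, 0.402, -0.449]
wrist_force: [-0.4, 0.4, 1.1]
gripper_width: 0.998
```

Run:
```python
from w import *
plan((437,-228.4,18),1.017);c,im=wsnap("i2")
```

```text
t 12.42 pos [ 438.1 -216.1  129.9] jawyaw 1.027 x [ 0.855 -0.518  0.025] y [ 0.032  0.005 -0.999] F [-0.4   0.38  1.07] w 0.998
tool shift mm [  2.6 111.7 -13.4] roll 0.010
```

View pics/i2.png

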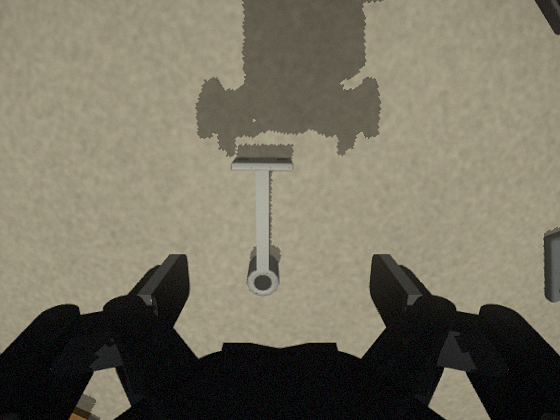

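Run:
```python
from w import *
c=pickle.load(open("pics/i2.pkl","rb"))
b=onz(c,(262.7,282),30);f=onz(c,(262.7,163.5),30); d=b-f;print(b,f,np.linalg.norm(d),np.arctan2(d[1],d[0]))
g=b-60*d/np.linalg.norm(d); print(g)
plan((g[0],g[1],60),np.arctan2(d[1],d[0])+np.pi/2)
```

```text
[ 487.92239782 -260.36004768   30.        ] [ 403.4341103  -207.50379757   30.        ] 99.65969045854786 -0.5590338704172808
[ 437.0563232  -228.53800416   30.        ]
t 12.47 pos [ 438.3 -216.3  130.3] jawyaw 1.027 x [ 0.855 -0.518  0.025] y [ 0.032  0.004 -0.999] F [-0.16 -0.49 -0.18] w 1.003
tool shift mm [  3.5  70.2 -12.6] roll 0.015
```

Call:
step_arm(rows="1 0.002 0 -0.008 0.01; 1 0.001 0.01 -0.003 0; 1 0 0.015 0 0; 1 0 0.015 0 0; 1 0 0.01 0 0")

```text
t: 12.88
ee_pos: [439.6, -230.9, 83.6]
eef_rot: [-1.516, 0.403, -0.468]
wrist_force: [-0.3, -0.0, 0.8]
gripper_width: 1.001
```

Call:
step_arm(rows="1 0 0.005 0 0; 1 0 0.002 0 0; 1 0 0 0 0")

```text
t: 13.13
ee_pos: [438.8, -231.5, 73.9]
eef_rot: [-1.515, 0.407, -0.467]
wrist_force: [0.3, 1.0, 0.2]
gripper_width: 1.002
```

Run:
```python
from w import *
plan((437,-228.5,18),1.015)
```

```text
t 13.13 pos [ 438.8 -231.5   73.9] jawyaw 1.013 x [ 0.848 -0.53   0.033] y [ 0.039  0.    -0.999] F [0.32 1.01 0.22] w 1.002
tool shift mm [-5.  55.8  0.4] roll -0.002
```

Call:
step_arm(rows="1 0 -0.04 0 0; 1 0 0 0 0; 1 0 0 0 0; 1 0 0 0 0")

```text
t: 13.47
ee_pos: [437.4, -231.9, 116.7]
eef_rot: [-1.515, 0.406, -0.468]
wrist_force: [-0.1, -0.0, -0.1]
gripper_width: 0.999
```

Run:
```python
from w import *
plan((437,-228.5,18),1.015)
```

```text
t 13.47 pos [ 437.4 -231.9  116.7] jawyaw 1.013 x [ 0.847 -0.53   0.034] y [ 0.04  -0.    -0.999] F [-0.1 -0.  -0.1] w 0.999
tool shift mm [-5.5 98.6  0.6] roll -0.002
```

Call:
step_arm(rows="1 0 0.004 0 0; 1 0 0.008 0 0; 1 0 0.012 0 0; 1 0 0.008 0 0; 1 0 0.004 0 0")

```text
t: 13.88
ee_pos: [439.3, -232.1, 77.5]
eef_rot: [-1.515, 0.405, -0.469]
wrist_force: [0.2, 1.0, 0.7]
gripper_width: 0.999
```

Call:
step_arm(rows="1 0 0 0 0; 1 0 0 0 0")

```text
t: 14.05
ee_pos: [438.1, -231.4, 74.5]
eef_rot: [-1.515, 0.408, -0.466]
wrist_force: [0.2, 1.1, -0.3]
gripper_width: 0.999
```

Run:
```python
from w import *
plan((437,-228.5,18),1.015)
```

```text
t 14.05 pos [ 438.1 -231.4   74.5] jawyaw 1.013 x [ 0.848 -0.53   0.032] y [ 0.038  0.001 -0.999] F [ 0.21  1.11 -0.31] w 0.999
tool shift mm [-4.2 56.5  0.7] roll -0.002
```

Call:
step_arm(rows="1 -0.004 0.005 0 0; 1 0 0.01 0.001 0; 1 0 0.012 0 0; 1 0 0.008 0 0; 1 0 0.004 0 0")

```text
t: 14.47
ee_pos: [437.0, -228.2, 32.6]
eef_rot: [-1.515, 0.407, -0.467]
wrist_force: [-0.3, 0.1, -1.0]
gripper_width: 1.003
```

Call:
step_arm(rows="1 0 0 0 0; 1 0 0 0 0")

```text
t: 14.63
ee_pos: [436.2, -227.7, 30.6]
eef_rot: [-1.514, 0.409, -0.465]
wrist_force: [0.4, 0.2, 0.5]
gripper_width: 1.0
```

Run:
```python
from w import *
plan((437,-228.5,18),1.015);wsnap("i3")
```

```text
t 14.63 pos [ 436.2 -227.7   30.6] jawyaw 1.013 x [ 0.848 -0.53   0.031] y [ 0.037  0.001 -0.999] F [0.37 0.24 0.52] w 1.000
tool shift mm [ 0.7 12.7 -0.5] roll -0.002
```

View pics/i3.png

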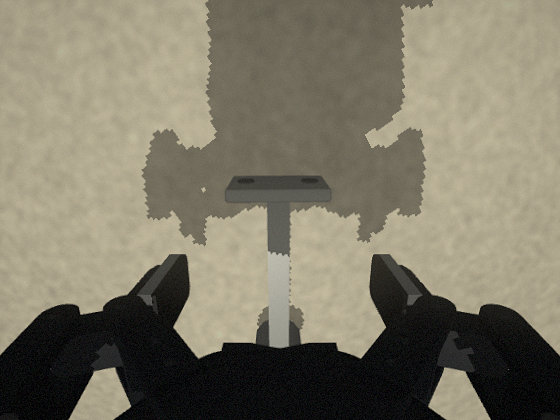

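The plate is centred between the pads at column 279, so I'll go down and grip.

Call:
step_arm(rows="1 0.001 0.004 0 0; 1 0 0.004 0 0; 1 0 0.001 0 0; 1 0 0 0 0")

```text
t: 15.02
ee_pos: [438.3, -228.8, 22.0]
eef_rot: [-1.515, 0.407, -0.466]
wrist_force: [-0.4, 0.4, 0.8]
gripper_width: 1.002
```

Run:
```python
from w import *
plan((437,-228.5,18),1.015)
```

```text
t 15.02 pos [ 438.3 -228.8   22. ] jawyaw 1.013 x [ 0.847 -0.53   0.033] y [ 0.039  0.    -0.999] F [-0.42  0.42  0.84] w 1.002
tool shift mm [-1.4  4.  -0.5] roll -0.002
```

Call:
step_arm(rows="1 -0.001 0.003 0 0; 1 0 0.001 0 0; -1 0 0 0 0; -1 0 0 0 0; -1 0 0 0 0", force=60)

```text
t: 15.43
ee_pos: [437.6, -228.3, 17.9]
eef_rot: [-1.515, 0.407, -0.467]
wrist_force: [0.3, -1.3, 0.6]
gripper_width: 0.602
```

Call:
step_arm(rows="-1 0 0 0 0; -1 0 0 0 0; -1 0 0 0 0; -1 0 0 0 0; -1 0 0 0 0")

```text
t: 15.85
ee_pos: [437.9, -228.5, 18.6]
eef_rot: [-1.515, 0.406, -0.468]
wrist_force: [0.2, -0.1, -1.8]
gripper_width: 0.105
```

Run:
```python
from w import *
plan((437,-228.5,18),1.015);wsnap("i4")
```

```text
t 15.85 pos [ 437.9 -228.5   18.6] jawyaw 1.013 x [ 0.847 -0.53   0.034] y [ 0.04  -0.    -0.999] F [ 0.22 -0.14 -1.77] w 0.105
tool shift mm [-0.8  0.6 -0.5] roll -0.002
```

View pics/i4.png

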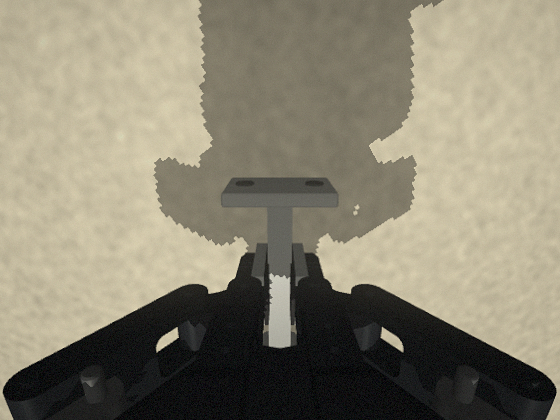

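Call:
step_arm(rows="-1 0 -0.005 0 0; -1 0 -0.012 0 0; -1 0 -0.02 0 0; -1 0 -0.02 0 0; -1 0 -0.02 0 0", force=80)

```text
t: 16.32
ee_pos: [431.4, -226.7, 95.1]
eef_rot: [-1.513, 0.414, -0.459]
wrist_force: [-0.4, 0.1, -2.0]
gripper_width: 0.098
```

Call:
step_arm(rows="-1 0 -0.01 0 -0.1; -1 0 -0.004 0 -0.1; -1 0 0 0 -0.1; -1 0 0 0 -0.03; -1 0 0 0 0")

```text
t: 16.73
ee_pos: [432.7, -227.8, 120.4]
eef_rot: [-1.56, 0.136, -0.198]
wrist_force: [0.1, -0.1, -2.8]
gripper_width: 0.1
```

Run:
```python
from w import *
plan((490.6,56.7,118),1.341)
```

```text
t 16.73 pos [ 432.7 -227.8  120.4] jawyaw 1.358 x [ 0.977 -0.211  0.039] y [ 0.04   0.    -0.999] F [ 0.13 -0.06 -2.79] w 0.100
tool shift mm [ -3.6   4.8 290.3] roll 0.017
```

Call:
step_arm(rows="-1 0 0 0.015 0.017; -1 0 0.001 0.03 0; -1 0 0 0.036 0; -1 0 0.001 0.036 0; -1 0 0 0.036 0")

```text
t: 17.15
ee_pos: [467.8, -79.5, 122.7]
eef_rot: [-1.559, 0.163, -0.227]
wrist_force: [1.4, -0.1, -1.9]
gripper_width: 0.103
```

Call:
step_arm(rows="-1 0 0.001 0.036 0; -1 0 0 0.036 0; -1 0 0 0.025 0; -1 0 0 0.012 0; -1 0 0 0.004 0")

```text
t: 17.57
ee_pos: [496.3, 40.9, 125.4]
eef_rot: [-1.557, 0.164, -0.231]
wrist_force: [-0.0, -0.2, -2.1]
gripper_width: 0.103
```

Run:
```python
from w import *
plan((490.6,56.7,118),1.341)
```

```text
t 17.57 pos [496.3  40.9 125.4] jawyaw 1.319 x [ 0.968 -0.249  0.042] y [ 0.043 -0.001 -0.999] F [-0.   -0.22 -2.08] w 0.103
tool shift mm [-9.7  7.1 13.9] roll -0.022
```

Call:
step_arm(rows="-1 -0.006 0 0.008 -0.02; -1 -0.003 0.005 0.004 0; -1 0 0.012 0.001 0; -1 0 0.012 0 0; -1 0 0.008 0 0")

```text
t: 17.98
ee_pos: [492.0, 55.8, 87.2]
eef_rot: [-1.559, 0.147, -0.218]
wrist_force: [-0.8, 1.0, -2.3]
gripper_width: 0.103
```

Call:
step_arm(rows="-1 0 0.003 0 0; -1 0 0 0 0; -1 0 0 0 0")

```text
t: 18.23
ee_pos: [490.1, 53.8, 79.7]
eef_rot: [-1.56, 0.153, -0.216]
wrist_force: [0.1, -0.2, -0.7]
gripper_width: 0.096
```

Run:
```python
from w import *
plan((490.6,56.7,76.6),1.341)
wsnap("j1")
for n in("scene","top"): cv2.imwrite(f"pics/j1_{n}.png",cams.snapshot(n)[:,:,::-1])
a=cv2.imread("pics/j1_scene.png")[150:290,220:380];b=cv2.imread("pics/j1_top.png")[120:260,160:320]
cv2.imwrite("pics/j1b.png",np.hstack([cv2.resize(x,None,fx=2.5,fy=2.5,interpolation=2) for x in(a,b)]))
```

```text
t 18.23 pos [490.1  53.8  79.7] jawyaw 1.336 x [ 0.972 -0.233  0.039] y [ 0.04  -0.002 -0.999] F [ 0.06 -0.2  -0.69] w 0.096
tool shift mm [-0.3  3.1  2.9] roll -0.005
```

View pics/j1.png

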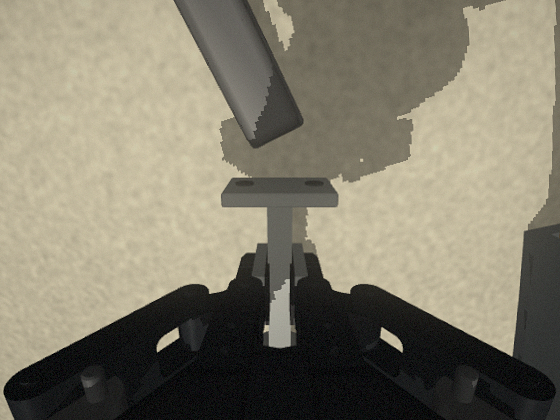

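View pics/j1b.png

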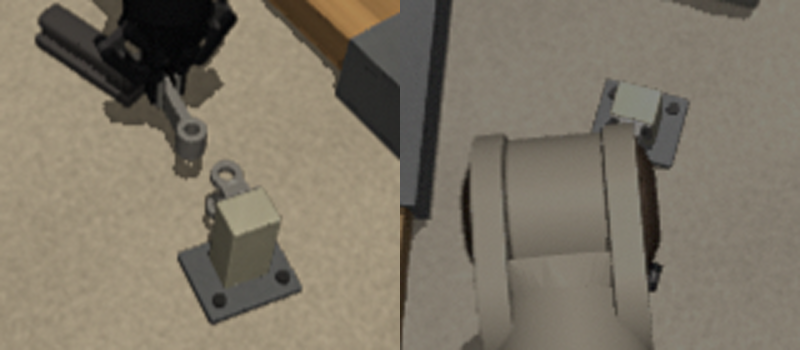

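```bash
cat > leaf.py <<'E'
from w import *
# tool pose at grip
Rg=R.from_euler('z',0).as_matrix()
x=np.array([.847,-.530,.034]);y=np.array([.040,0,-.999]);z=np.cross(x,y)
Rg=R.from_matrix(np.c_[x,y,z]).as_matrix(); pg=np.array([437.9,-228.5,18.6])
yl=-0.556
bore_t=Rg.T@(np.array([488.0,-260.2,15])-pg)
RL_t=Rg.T@R.from_euler('z',yl).as_matrix()
def leafnow(ob=None):
    ob=ob or arm.observe(); Rm=R.from_rotvec(ob["eef_rot"]).as_matrix()
    b=ob["ee_pos"]+Rm@bore_t; L=Rm@RL_t
    return b,L,Rm
if __name__=="__main__":
    b,L,Rm=leafnow(); print("bore",b.round(1),"leaf x",L[:,0].round(3),"z",L[:,2].round(3),"yaw %.3f"%np.arctan2(L[1,0],L[0,0]))
    G=np.array([607.5,29.3,73]); print("to gap world",(G-b).round(1),"tool",(Rm.T@(G-b)).round(1)); plan((0,0,0))
E
python3 leaf.py
python3 - <<'E'
from w import *
crop(cv2.imread("pics/j1_scene.png"),275,180,70,70,8,"pics/j1d.png")
E
```

```text
bore [548.2  39.9  77.3] leaf x [ 0.973 -0.23   0.006] z [-0.003  0.015  1.   ] yaw -0.232
to gap world [ 59.3 -10.6  -4.3] tool [59.9  6.8  3.4]
t 18.38 pos [490.6  54.1  80.6] jawyaw 1.336 x [ 0.972 -0.233  0.04 ] y [ 0.041 -0.002 -0.999] F [ 0.52 -0.16 -2.87] w 0.100
tool shift mm [-467.4   60.4 -167.4]
```

View pics/j1d.png

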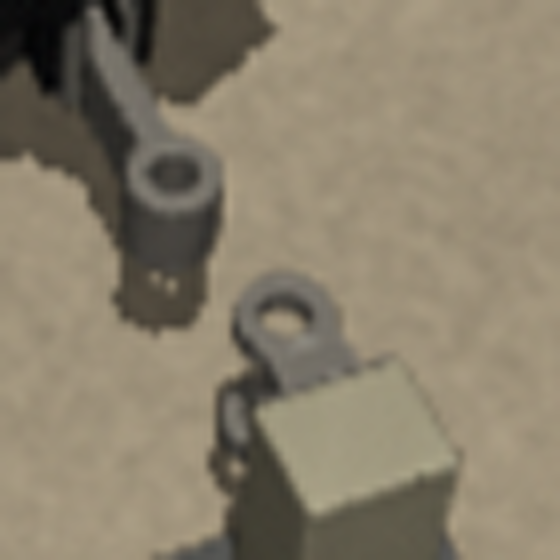

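Run:
```python
from leaf import *
S=cams.calibration("scene")
b,L,Rm=leafnow(); 
def c8(P): u=proj(S,P)[0]; return ((u-np.array([275,180])+.5)*8-.5).round(1)
print("leaf top pred",c8(b+15*L[:,2]),"gap top pred",c8((607.5,29.3,102)))
im=cv2.imread("pics/j1d.png")
th=np.linspace(0,2*np.pi,60)
def circ(c,r,col):
    P=[c8((c[0]+r*np.cos(t),c[1]+r*np.sin(t),c[2])) for t in th]; cv2.polylines(im,[np.int32(P)],1,col,1)
t=b+15*L[:,2]
for r in(7,14): circ(t,r,(0,0,255)); circ((607.5,29.3,102),r,(0,255,0))
cv2.imwrite("pics/j1e.png",im)
```

```text
leaf top pred [170.  163.2] gap top pred [278.5 305.3]
```

View pics/j1e.png

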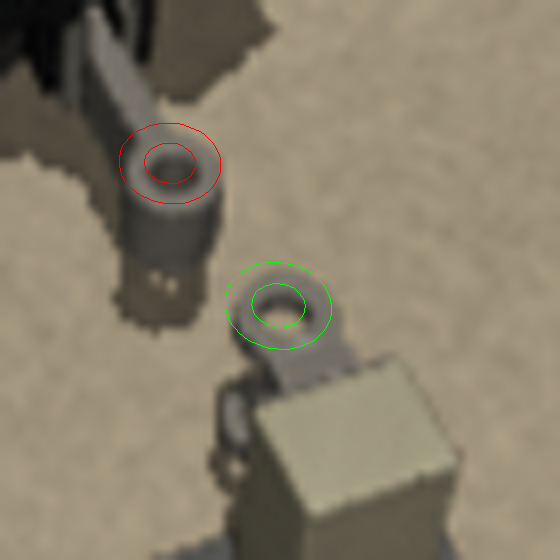

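Call:
step_arm(rows="-1 0 0.003 0.002 0; -1 0 0.002 0.001 0; -1 0 0 0 0; -1 0 0 0 0")

```text
t: 18.72
ee_pos: [492.5, 57.3, 76.5]
eef_rot: [-1.559, 0.15, -0.219]
wrist_force: [0.3, -0.5, -2.5]
gripper_width: 0.103
```

```bash
python3 leaf.py
```

```text
bore [550.1  43.1  73.4] leaf x [ 0.973 -0.231  0.009] z [-0.006  0.014  1.   ] yaw -0.233
to gap world [ 57.4 -13.8  -0.4] tool [58.9  2.9 -0.1]
t 18.72 pos [492.5  57.3  76.5] jawyaw 1.336 x [ 0.972 -0.233  0.043] y [ 0.044 -0.002 -0.999] F [ 0.31 -0.54 -2.46] w 0.103
tool shift mm [-468.4   55.  -171.1]
```

Call:
step_arm(rows="-1 0.004 0.0002 0 0; -1 0.008 0.0004 0 0; -1 0.008 0.0004 0 0; -1 0.004 0.0002 0 0; -1 0.001 0 0 0")

```text
t: 19.13
ee_pos: [519.9, 51.2, 76.8]
eef_rot: [-1.559, 0.149, -0.219]
wrist_force: [-0.6, 0.6, -2.3]
gripper_width: 0.102
```

```bash
python3 leaf.py
```

```text
bore [577.5  37.   73.8] leaf x [ 0.973 -0.23   0.01 ] z [-0.007  0.014  1.   ] yaw -0.232
to gap world [30.  -7.7 -0.8] tool [30.9  2.1 -0.5]
t 19.13 pos [519.9  51.2  76.8] jawyaw 1.336 x [ 0.972 -0.232  0.044] y [ 0.045 -0.002 -0.999] F [-0.6   0.63 -2.3 ] w 0.102
tool shift mm [-496.6   53.5 -171.1]
```

```bash
cat > look.py <<'E'
from leaf import *
def look(n,x0=265,y0=180,w=80,h=75,s=8):
    S=cams.calibration("scene"); ob=arm.observe(); b,L,Rm=leafnow(ob)
    a=cams.snapshot("scene")[:,:,::-1].copy(); cv2.imwrite(f"pics/{n}_full.png",a)
    im=cv2.resize(a[y0:y0+h,x0:x0+w],None,fx=s,fy=s,interpolation=cv2.INTER_CUBIC); cv2.imwrite(f"pics/{n}.png",im)
    c8=lambda P: ((proj(S,P)-np.array([x0,y0])+.5)*s-.5).round(1)
    print("leaf top",c8(b+15*L[:,2]),"leaf bottom",c8(b-15*L[:,2]))
    for z in(102,92,54,44): print("G",z,c8((607.5,29.3,z)))
E
python3 -c "
from look import *
look('k1')"
```

```text
leaf top [[307.  245.7]] leaf bottom [[298.2 310.5]]
G 102 [[358.5 305.3]]
G 92 [[355.2 327. ]]
G 54 [[343.2 406. ]]
G 44 [[340.2 425.9]]
```

View pics/k1.png

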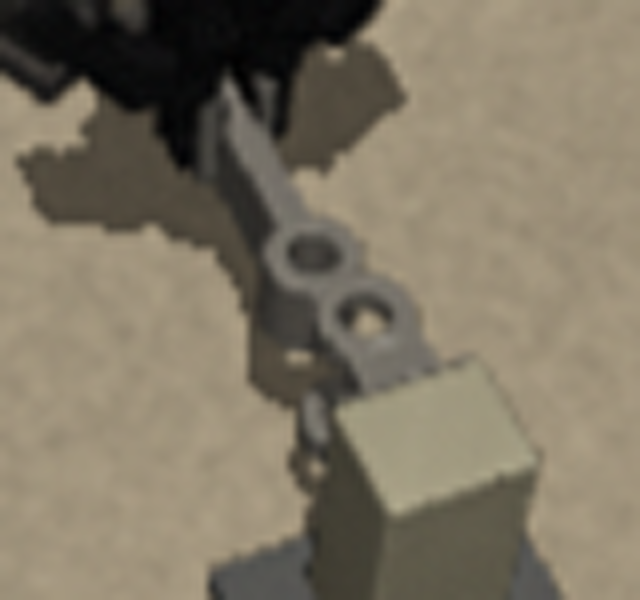

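Call:
step_arm(rows="-1 0.004 0.0005 0 0; -1 0.008 0.0005 0 0; -1 0.008 0.0004 0 0; -1 0.004 0.0004 0 0; -1 0.001 0 0 0")

```text
t: 19.6
ee_pos: [546.6, 44.6, 75.7]
eef_rot: [-1.559, 0.149, -0.219]
wrist_force: [-0.5, -0.8, -1.9]
gripper_width: 0.1
```

```bash
python3 leaf.py
```

```text
bore [604.2  30.4  72.7] leaf x [ 0.973 -0.23   0.01 ] z [-0.006  0.014  1.   ] yaw -0.232
to gap world [ 3.3 -1.1  0.3] tool [ 3.5 -0.2 -0.3]
t 19.60 pos [546.6  44.6  75.7] jawyaw 1.336 x [ 0.972 -0.233  0.044] y [ 0.044 -0.002 -0.999] F [-0.45 -0.81 -1.91] w 0.100
tool shift mm [-524.    51.4 -171. ]
```

Call:
step_arm(rows="-1 0.002 0 0 0; -1 0.001 0 0 0; -1 0 0 0 0; -1 0 0 0 0")

```text
t: 19.93
ee_pos: [550.0, 43.7, 75.5]
eef_rot: [-1.559, 0.15, -0.219]
wrist_force: [-0.8, 0.1, -2.8]
gripper_width: 0.1
```

```bash
python3 leaf.py; python3 -c "
from look import *
look('k2',270,190,70,65,9)"
```

```text
bore [607.6  29.5  72.4] leaf x [ 0.973 -0.23   0.009] z [-0.005  0.014  1.   ] yaw -0.233
to gap world [-0.1 -0.2  0.6] tool [-0.1 -0.6 -0.2]
t 19.93 pos [550.   43.7  75.5] jawyaw 1.336 x [ 0.972 -0.233  0.043] y [ 0.043 -0.002 -0.999] F [-0.85  0.12 -2.77] w 0.100
tool shift mm [-527.4   51.6 -171.1] 
leaf top [[354.3 288.4]] leaf bottom [[342.7 359.8]]
G 102 [[358.3 253.6]]
G 92 [[354.6 278. ]]
G 54 [[341.1 366.8]]
G 44 [[337.7 389.2]]
```

View pics/k2.png

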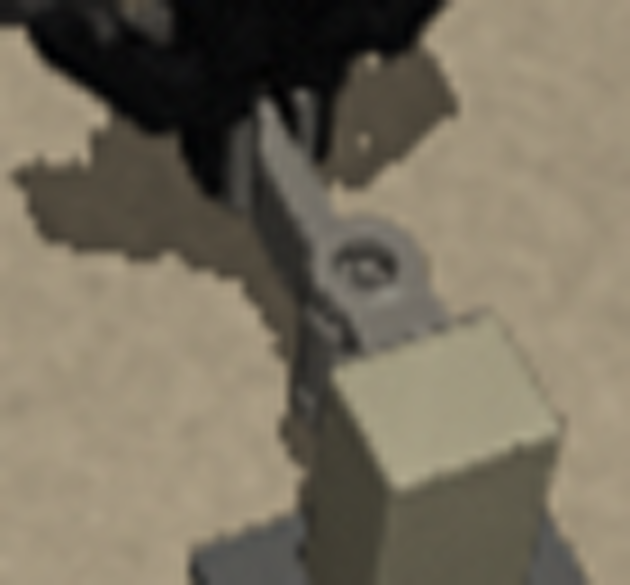

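Run:
```python
from w import *
crop(cv2.imread("pics/d2.png"),220,185,120,155,4,"pics/d2c.png")
```

```text
(no output)
```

View pics/d2c.png

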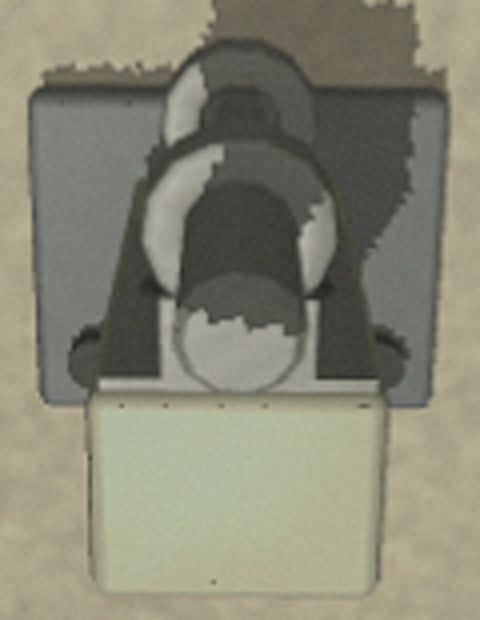

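Run:
```python
from w import *
c=pickle.load(open("pics/d2.pkl","rb"))
q=lambda x,y:((x+.5)/4-.5+220,(y+.5)/4-.5+185)
for n,a,z in[("knob",(240,327),133),("upper",(240,235),102),("lower",(239,115),54)]+[("foot",x,12) for x in((30,92),(448,92),(432,405),(42,405))]+[("post",x,104) for x in((88,393),(387,393),(382,592),(95,592))]: print(n,onz(c,q(*a),z).round(1))
c=pickle.load(open("pics/i2.pkl","rb")); crop(cv2.imread("pics/i2.png"),220,145,90,155,4,"pics/i2c.png")
```

```text
knob [606.4  29.5 133. ]
upper [608.3  29.1 102. ]
lower [606.2  29.4  54. ]
foot [604.4 -15.1  12. ]
foot [624.1  70.2  12. ]
foot [696.4  53.6  12. ]
foot [676.4 -32.8  12. ]
post [626.3   2.8 104. ]
post [635.8  44.1 104. ]
post [669.1  37.  104. ]
post [659.4  -5.2 104. ]
```

View pics/i2c.png

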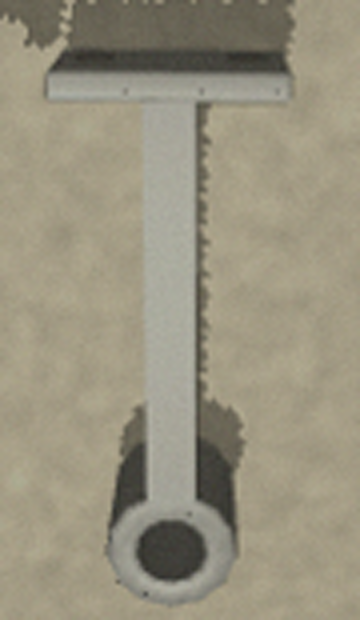

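Call:
step_arm(rows="-1 0 -0.0004 -0.0001 0; -1 0 0 0 0; -1 0 0 0 0; -1 0 0 0 0; -1 0 0 0 0")

```text
t: 20.4
ee_pos: [549.5, 43.8, 76.3]
eef_rot: [-1.559, 0.15, -0.218]
wrist_force: [0.2, -0.4, -1.3]
gripper_width: 0.1
```

```bash
python3 leaf.py
python3 - <<'E'
from look import *
print(arm.observe()["joint_vel"].round(4))
look('k3',270,190,70,65,9)
im=cv2.imread('pics/k3.png'); S=cams.calibration("scene"); b,L,_=leafnow()
th=np.linspace(0,2*np.pi,60); off=np.array([7.,8.])*9/8
def circ(c,r,col):
    P=(proj(S,[(c[0]+r*np.cos(t),c[1]+r*np.sin(t),c[2]) for t in th])-np.array([270,190])+.5)*9-.5+off
    cv2.polylines(im,[np.int32(P)],1,col,1)
for z in(102,92,54,44): circ((607.3,29.3,z),14,(0,255,0))
circ((607.3,29.3,102),7,(0,255,0))
circ(b+15*L[:,2],14,(0,0,255));circ(b-15*L[:,2],14,(0,0,255));circ(b+15*L[:,2],7,(0,0,255))
cv2.imwrite('pics/k3o.png',np.hstack([cv2.resize(x,(400,371)) for x in(cv2.imread('pics/k3.png'),im)]))
E
```

```text
bore [607.1  29.6  73.2] leaf x [ 0.973 -0.23   0.009] z [-0.006  0.014  1.   ] yaw -0.232
to gap world [ 0.4 -0.3 -0.2] tool [ 0.5  0.2 -0.2]
t 20.40 pos [549.5  43.8  76.3] jawyaw 1.336 x [ 0.972 -0.232  0.043] y [ 0.044 -0.002 -0.999] F [ 0.16 -0.41 -1.3 ] w 0.100
tool shift mm [-527.    52.2 -170.8] 
[-0.     -0.0037 -0.0009 -0.0016  0.0003  0.0004]
leaf top [[353.7 284.6]] leaf bottom [[342.1 356.1]]
G 102 [[358.3 253.6]]
G 92 [[354.6 278. ]]
G 54 [[341.1 366.8]]
G 44 [[337.7 389.2]]
```

View pics/k3o.png

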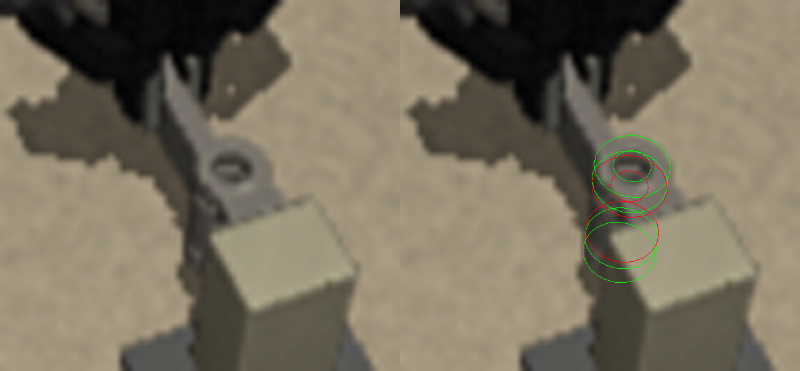

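View pics/k3_full.png

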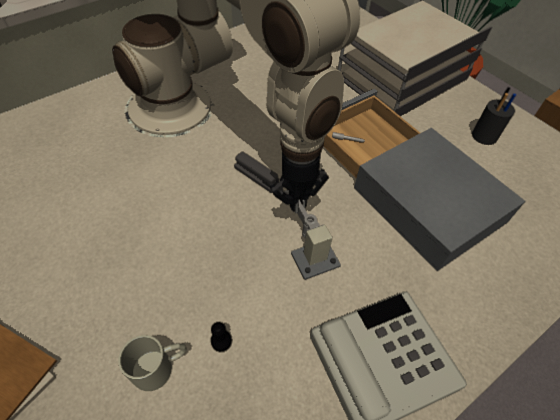

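Call:
step_arm(rows="-1 0 0 0 0; -1 0 0 0 0; -1 0 0 0 0")

```text
t: 20.7
ee_pos: [549.5, 43.8, 76.3]
eef_rot: [-1.559, 0.15, -0.219]
wrist_force: [-0.2, -0.1, -1.3]
gripper_width: 0.099
```

Call:
step_arm(rows="-1 0 0 0 0; -1 0 0 0 0; -1 0 0 0 0")

```text
t: 20.95
ee_pos: [549.5, 43.8, 76.3]
eef_rot: [-1.559, 0.15, -0.218]
wrist_force: [0.2, 0.3, -2.8]
gripper_width: 0.098
```

```bash
python3 leaf.py
```

```text
bore [607.1  29.7  73.2] leaf x [ 0.973 -0.23   0.009] z [-0.006  0.014  1.   ] yaw -0.232
to gap world [ 0.4 -0.4 -0.2] tool [ 0.5  0.2 -0.2]
t 20.95 pos [549.5  43.8  76.3] jawyaw 1.336 x [ 0.972 -0.232  0.043] y [ 0.044 -0.002 -0.999] F [ 0.19  0.33 -2.77] w 0.098
tool shift mm [-527.    52.2 -170.9]
```

Run:
```python
from w import *
c,im=wsnap("m1"); a=cv2.imread("pics/i4.png"); cv2.imwrite("pics/m1c.png",np.hstack([cv2.resize(x[160:360,200:360],None,fx=2.4,fy=2.4) for x in(a,im)]))
```

```text
(no output)
```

View pics/m1c.png

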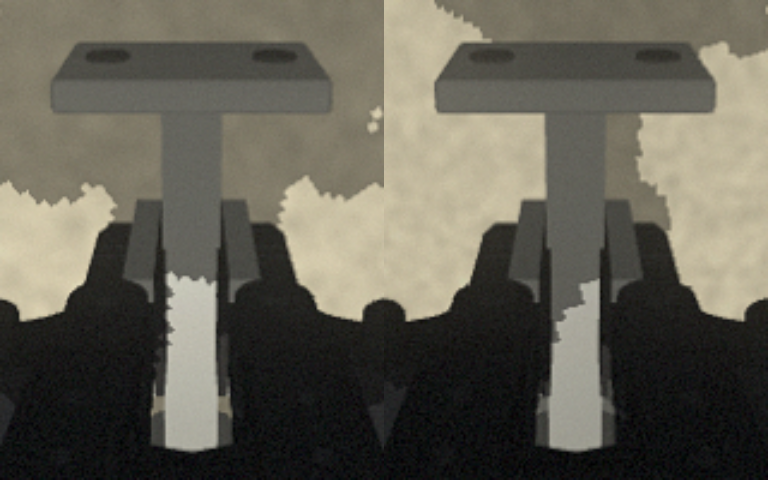

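The leaf sits in the gripper exactly as it did when gripped (flange at the same pixels), so it hasn't slipped. The scene view shows the pin lying in the drawer at (350,137), so I'll hand the job in.

```bash
python3 -c "
from bench import workorder
print(workorder.sign_off())"
```

```text
the job is handed in; nothing more can be done
None
```

I pulled the pin, let it go in the drawer, then brought the loose leaf's knuckle into the stand's gap. I handed the job in at about 21 s with the arm still holding the leaf there.

**Last checks:**
- **Pin:** in the wrist and scene pictures it lies wholly inside the drawer.
- **Fit:** the knuckle centre is within about 0.6 mm of the hinge axis and 0.2 mm of mid-gap height. This comes from the arm pose and the wrist-camera measurements. The scene camera agreed to about 1 mm; it sits off to the side, and no camera could look straight down through the holes.
- **Level:** the leaf is about 0.9° off level, because the tool slowly picked up a 2.5° tilt during the moves and most of it was already there when I gripped. The leaf has not slipped in the jaws.
- **Hanging free:** the wrist force shows only the leaf's weight (1.3 to 2.8 N, noisy) with no sideways load, and the arm pose stayed steady.
- **Bystanders:** I never went near the stamp and mug, and in the last scene picture they and the stapler look to be where they started. I compared these by eye only.

**Disagreement:** the fixed cameras placed the stand axis and the leaf about 2–3 mm away from where the wrist camera did. I used the wrist camera for both, so that error should largely cancel.

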